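# Wedge the magazine gate and load the lamp cartridge

### The job

Swing the self-closing gate of the lamp magazine wide open by its knob and, before it creeps back, set the orange wedge under it, thin end towards the gate, so that with your hand off it the gate is held open at about a right angle or more. Then reach in, draw the blue-banded lamp cartridge out by its tongue, put it down on the worktop and let go, take it again by its body, lay it in the dock and slide it fully home, its tongue under the grey bridge. Leave it released in the dock and the gate still held by the wedge; do not disturb the white-banded cartridge or the other things on the bench.

Things in the scene. Friction and masses are not known exactly. Their poses are not given: they have to be found in the camera images.
- magazine: fixed steel cartridge magazine, 190 deep (x) x 250 wide (y) x 68 high; origin: middle of its front lower edge on the worktop, x runs into the bay, z up. Floor 6 thick, walls 8 thick and 62 high; the roof (62 to 68 high) covers only x = 75 to 190: the front 75 is open above for fingers, but cartridge bodies lie under the roof and can leave only forwards
- magazine_bay (a point): point on the magazine's floor (x = 37, y = -20, z = 6), between its two lanes, which run along x at y = -60 and y = +20 with low guide ribs. A stored cartridge has its body's centre at magazine x = 117, its tongue at x = 12 to 62
- gate (a joint): gate angle in rad, 0 closed to 2.2; upright hinge at the magazine's front left (+y) corner, free end swings to -x, then +y: it points along (-sin q, -cos q) in the magazine's frame. Amber panel 245 long, 12 thick, from 14 (gap below) to 68 above the worktop. A 0.2 N m spring closes it against a damper (5 N m s/rad): let go it creeps shut at 0.04 rad/s; pulling the knob at 0.4 rad/s takes 10 N
- gate_hinge (a point): point on the gate's hinge axis at worktop height (magazine x = -7, y = +125); it turns with the gate: its -y runs along the gate to the free end, its +x is the side that the gate closes towards (the bay when shut), where the wedge belongs
- gate_knob (a point): upper part of the black upright knob, a round pin 16 in diameter standing on the gate's free end, 235 from the hinge axis; its top is 110 above the worktop and this point 94 above it; it can be pinched from above in any yaw and turns freely between the fingers
- wedge: loose orange door wedge, 0.22 kg, 120 long (x) x 44 wide (y) x 40 high, sole down; origin: centre of its sole. Heel at -x: flat top 40 high from x = -60 to -40, then a straight slope to the tip, 4 high at x = +60; it is 14 high at x = +32, where the gate's lower edge meets it. The gate closing up the slope jams on it
- wedge_tip (a point): middle of the wedge's thin edge (wedge x = +60, at the sole)
- blue_cartridge: lamp cartridge with blue band and blue tongue: aluminium body 110 long (x) x 50 wide (y) x 44 high, and at -x a tongue 50 long (x = -105 to -55), 16 wide, from 4 to 38 high. Origin: centre of the body's underside. About 0.24 kg. Starts in one of the magazine's two lanes, tongue towards the gate
- blue_cartridge_tip (a point): end of the blue tongue (cartridge x = -105, z = 21)
- white_cartridge: the same cartridge with white band and tongue, in the other lane; stays there
- dock: fixed lamp dock; origin: on the worktop, midway, in the plane of the grey bridge's inner face, x pointing away from the bridge. Floor 8 high, x = -55 to 125, 90 wide; side rails 60 apart, 20 high, x = 0 to 125. Bridge over x = -55 to 0: opening 44 wide, 8 to 50 high, top at 56. The cartridge's shoulder stops at x = 0; it is laid in with its body's centre at x = 112 and slid to -x
- dock_home (a point): on the dock's floor (dock x = 55, y = 0, z = 8): where the cartridge's origin comes when it is fully home, its axes parallel to the dock's and its tongue wholly under the bridge, where it cannot be held
- bottle: loose white bottle 150 high, 60 across, bystander; origin centre of its foot
- tweezer_pot: loose black pot of tweezers, 68 across, 135 high over all, bystander; origin centre of its foot
- wafer_jar: loose round white wafer jar, 90 across, 38 high, bystander; origin centre of its foot
- mask_box: loose amber mask box, 90 x 90 x 22, bystander; origin centre of its underside
- clear_box: loose clear box, 60 x 60 x 16, bystander; origin centre of its underside
- driver: loose screwdriver, 160 long, bystander
Things that resemble listed ones, but are neither listed nor needed, are in the scene too. Several things look just like the wedge: the one meant starts nearest to the robot's base.

How it is judged:
On the way, in this order (a step that is already met when the one before it is completed fails the run):
1. the gate is swung wide open (past 1.3 rad) (value of joint gate above 1.3 rad), for 0.05 s.
2. the gate stands still, open past 1.25 rad, held by the released wedge alone, whose thin end is under it (value of joint gate above 1.25 rad and velocity of joint gate between -0.015 and 0.015 rad/s and contact force between wedge and magazine above 0.3 N and contact force between the arm and magazine below 0.1 N and contact force between the fingers and wedge below 0.1 N and x of wedge_tip in the frame of gate_hinge below 0.004 m), for 0.4 s.
3. the blue cartridge is out of the magazine (its middle in front of or beside it), put down flat on the worktop and let go, outside the dock, with the gate still held open ((x of blue_cartridge in the frame of magazine below 0 m or y of blue_cartridge in the frame of magazine below -0.15 m or y of blue_cartridge in the frame of magazine above 0.15 m) and height (world z) of blue_cartridge below 0.012 m and angle between blue_cartridge's own z axis and vertical below 0.15 rad and linear speed of blue_cartridge below 0.02 m/s and contact force between the fingers and blue_cartridge below 0.1 N and contact force between blue_cartridge and dock below 0.1 N and value of joint gate above 1.25 rad), for 0.15 s.
At the end, for the whole second after the job is handed in: The blue cartridge lies flat and still on the dock's floor between the rails, tongue under the bridge, its shoulder within about 7 mm of the bridge and within 10 mm of the middle, released; the gate stands still, open more than 1.25 rad (72 degrees), held by the wedge, whose thin end is under it (x of blue_cartridge in the frame of dock between 0.048 and 0.062 m and y of blue_cartridge in the frame of dock between -0.01 and 0.01 m and z of blue_cartridge in the frame of dock below 0.012 m and x of blue_cartridge_tip in the frame of dock below -0.035 m and angle between the x axis of blue_cartridge and the x axis of dock, either way round below 0.15 rad and angle between blue_cartridge's own z axis and vertical below 0.1 rad and linear speed of blue_cartridge below 0.02 m/s and contact force between the fingers and blue_cartridge below 0.1 N and value of joint gate above 1.25 rad and velocity of joint gate above -0.015 rad/s and contact force between wedge and magazine above 0.3 N and x of wedge_tip in the frame of gate_hinge below 0.004 m); the robot touches nothing.
It fails at once if the white cartridge is moved more than 25 mm (distance of white_cartridge from where it was at the start of the episode above 0.025 m).
It fails at once if a bystander is moved more than 40 mm or knocked over (distance of any of bottle, tweezer_pot, wafer_jar, mask_box, clear_box, driver from where it was at the start of the episode above 0.04 m or angle between any of bottle, tweezer_pot's own z axis and vertical above 0.5 rad).
It also fails if it takes over 72 s, if anything falls off the work surface, if the arm or the gripper's body presses on something with over 40 N, if the wrist force passes 120 N, or if a joint passes its speed limit or range.

### The arm

A 6-joint arm with a two-finger parallel gripper is mounted at the origin on the work surface. World frame = base frame: x ahead of the robot, y to its left, z up, the work surface at z = 0. Lengths are in m, angles in rad, forces in N, time in s.
With the tool pointing down it reaches from about 0.25 to 0.725 m from the base axis. Payload 4 kg.
Tool frame: the origin (TCP) lies at the very end of the fingers, on their centre line; the grasp point (between the pads) lies 19 mm behind it; z points along the fingers, y is the line along which they close (so a half turn about z gives the same grasp; the last joint's range is limited). The gripper opens to 85 mm and grips with 20 to 120 N. Pads are 22 mm wide; open, the fingers measure 114 mm over their backs; the gripper's body (76 mm by 85 mm) begins 54 mm behind the grasp point. The pads swing forward as they close: fully open they stand 13 mm farther back than shut.
Start: joints at [1.141, 0.241, 0.005, 1.335, 0, 1.571], TCP at [0.208, 0.455, 0.231] pointing down, gripper open.
Joint ranges: [-2.72, 2.72], [-1.05, 1.87], [-1.09, 1.28], [-1.99, 2.15], [-1.42, 1.44], [-3.14, 3.14]. Speed limits (rad/s): [2.79, 2.79, 3.14, 3.14, 3.14, 3.14].

### API

Orientations are given as a unit quaternion [x, y, z, w].
In Python, from workcell import telemetry, vision, workorder gives the robot as it stands.
- The arm moves only by the shell command python3 -m inch 'ROWS'. ROWS is JSON, a list of rows, each a list of 3 entries, a list of its own where there are three numbers: the turn, a rotation vector about the tool's x, y, z scaled (see below), then the shift along the tool's x, y, z scaled (see below), then the closure, from -1 (fully open) to 1 (shut). A call has 1 to 10 rows; each row shifts and turns the commanded pose from where the row before left it, along the tool's axes as they then stand; what a row does not reach is not made up. The controller multiplies each number of a shift by 0.3 m and each number of a turn by 360 degrees. A row lasts 1/12 s, in which the tool goes at most 41.7 mm and 7.16 degrees, less where a joint would pass 70% of its speed; a pose out of reach is approached as far as the arm can. A call with a number of a shift or a turn outside -1 to 1 is refused whole. A call with a gripper value outside its range is refused whole. The fingers move at their own pace and stop on an object; the grip force is fixed at half the most. Time passes only in rows, so rows that do not move let the fingers close. It gives the time, the measured TCP pose, the force, the opening and the grip force at its end, in the units of the state.
- telemetry.get_obs(): the state, without advancing time (a new reading comes with each control period).
- vision.camera(name): name is "scene" or "top"; returns a dict with "img" (400x640x3 uint8, red, green, blue), "fov_y" (degrees; the focal length in pixels is half the picture's height over the tangent of half this angle, whatever the lens; pixels are square), "cx", "cy" (the principal point, pixels), "D" ([k1, k2, p1, p2, k3] as OpenCV has them; the pictures are not rectified), "pose" (4x4, takes a point from camera to world coordinates). Camera axes: x right, y up, looking along -z (the intrinsics and any distortion apply to the point x, -y, -z); pixel columns grow to the right and rows downward; lengths in m; the calibration is good to about 2 mm. A picture is of the moment at which its call begins. There is no depth.
- workorder.job_done(): hands the job in; it is judged then, once.
The state is a dict: "clock": time; "joint_pos": joint angles; "joint_vel": joint speeds; "tau": joint torques, N m; "eef_pos": TCP position; "tool_rot": TCP orientation; "ft_force": force on the tool from outside, world axes, zero at the start; "ft_torque": the same for the moment, N m; "grip_width": finger opening in m; "grasp_force": force on a finger pad.
Only numpy, scipy, OpenCV 4.12 (cv2) and the standard library are available. Lean on these libraries where they do the work, as an engineer would, in place of code of your own. Each camera call takes 0.05 s, during which the arm holds its last target. There are 200 camera calls.

## Working session

There is one attempt and no reset: what is moved stays moved. The work goes in short steps, Python scripts to look and compute and a shell command to move; the robot and the scene stay as the last step left them, time stands still between calls to the robot, and variables do not carry over. Pictures are saved under pics/ and viewed, at most 10 in all, crops included, and the job is handed in when it is done.

```bash
mkdir -p pics
cat > h.py <<'E'
import numpy as np, cv2, pickle
from workcell import telemetry, vision, workorder
def snap(tag):
    d={n:vision.camera(n) for n in("scene","top")}
    pickle.dump(d,open(tag+'.pkl','wb'))
    for n in d: cv2.imwrite(f'pics/{tag}_{n}.png',d[n]['img'][:,:,::-1])
    return d
def load(tag): return pickle.load(open(tag+'.pkl','rb'))
def K(c):
    f=200/np.tan(np.radians(c['fov_y'])/2); return np.array([[f,0,c['cx']],[0,f,c['cy']],[0,0,1.]])
def ray(c,uv):
    p=cv2.undistortPoints(np.array([[uv]],float),K(c),np.array(c['D'],float))[0,0]
    T=np.array(c['pose']); return T[:3,3],T[:3,:3]@np.array([p[0],-p[1],-1.])
def atz(c,uv,z):
    o,d=ray(c,uv); return o+d*(z-o[2])/d[2]
def tri(c1,u1,c2,u2):
    o1,d1=ray(c1,u1);o2,d2=ray(c2,u2)
    s=np.linalg.lstsq(np.c_[d1,-d2],o2-o1,rcond=None)[0]
    a=o1+d1*s[0];b=o2+d2*s[1]; return (a+b)/2,np.linalg.norm(a-b)
def proj(c,P):
    T=np.array(c['pose']);q=(np.atleast_2d(P)-T[:3,3])@T[:3,:3]*[1,-1,-1]
    return cv2.projectPoints(q,np.zeros(3),np.zeros(3),K(c),np.array(c['D'],float))[0][:,0]
def crop(c,x0,y0,x1,y1,k,name):
    im=cv2.resize(c['img'][y0:y1,x0:x1,::-1],None,fx=k,fy=k,interpolation=cv2.INTER_CUBIC)
    cv2.imwrite('pics/'+name+'.png',im)
E
python3 - <<'E'
from h import *
d=snap('a')
for n in d:
    c=d[n];print(n,c['fov_y'],c['cx'],c['cy'],c['D'],np.round(c['pose'],3).tolist())
print(telemetry.get_obs())
E
```

```text
scene 54.82052643602774 313.2135872588976 200.1750150529253 [-0.01669738  0.          0.          0.          0.        ] [[-0.71, -0.406, 0.575, 1.247], [0.704, -0.428, 0.567, 0.743], [0.016, 0.808, 0.59, 0.809], [0.0, 0.0, 0.0, 1.0]]
top 47.75456041501086 321.2232327529905 200.8120369460689 [0.00556051 0.         0.         0.         0.        ] [[-0.018, 0.993, -0.121, 0.392], [-1.0, -0.016, 0.015, 0.044], [0.013, 0.121, 0.993, 1.29], [0.0, 0.0, 0.0, 1.0]]
{'clock': 0.1, 'joint_pos': array([1.14103673e+00, 2.41340984e-01, 3.89585874e-03, 1.33518967e+00,
       1.52704078e-07, 1.57077956e+00]), 'joint_vel': array([-0.00062165, -0.00276033,  0.00381903,  0.00075417, -0.00068719,
        0.00037525]), 'tau': array([-9.09147166e-04, -3.73138797e+01,  2.53009844e+01,  1.08245277e-02,
       -5.58833551e-05,  6.73600780e-06]), 'eef_pos': array([0.20809963, 0.45403888, 0.23051438]), 'tool_rot': array([ 2.13221711e-01,  9.77003407e-01, -8.98077683e-04, -1.96090845e-04]), 'ft_force': array([-0.84159466,  0.29449443,  0.1053044 ]), 'ft_torque': array([0.0375797 , 0.04004931, 0.01071182]), 'grasp_force': 0.0, 'grip_width': 0.08512698675323167}
```

View pics/a_scene.png

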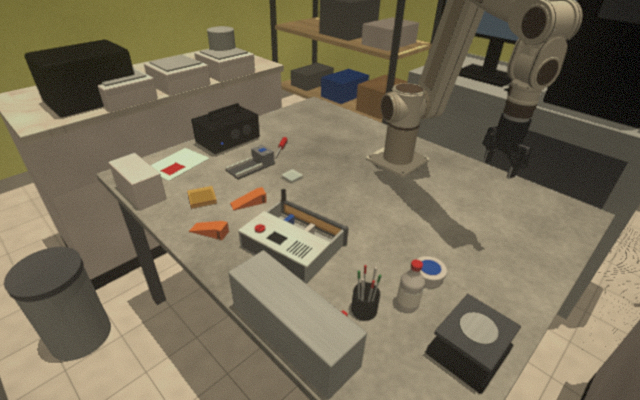

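View pics/a_top.png

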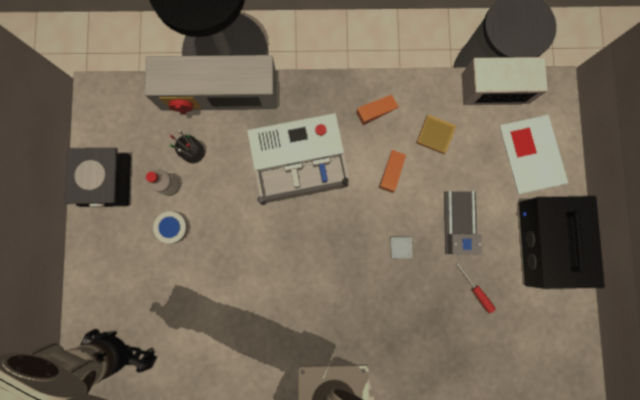

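Scene: the magazine is at about (295,240), with the knob at (284,195) and the hinge end at (347,230). There are two orange wedges, at (249,198) and (210,230). Top: the wedges are at (393,171) and (377,109), and the base is at about (335,390). The wedge at (393,171) is nearest the base, so it is the one meant. The mask box at (437,133) is amber and not a wedge. The blue tongue is at (323,172), in the lane at y=-60. The dock is at (462,222), with its bridge near (466,244). I'll confirm these in an enlarged crop.

Run:
```python
from h import *
d=load('a')
t=cv2.resize(d['top']['img'][95:265,240:490,::-1],(800,544),interpolation=cv2.INTER_CUBIC)
cv2.imwrite('pics/c1.png',t)
s=cv2.resize(d['scene']['img'][130:280,180:360,::-1],(720,600),interpolation=cv2.INTER_CUBIC)
cv2.imwrite('pics/c2.png',s)
```

```text
(no output)
```

View pics/c1.png

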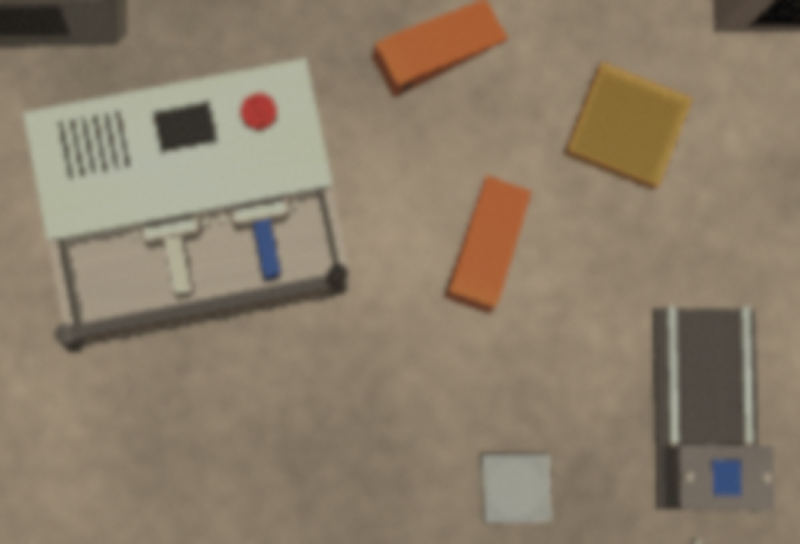

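View pics/c2.png

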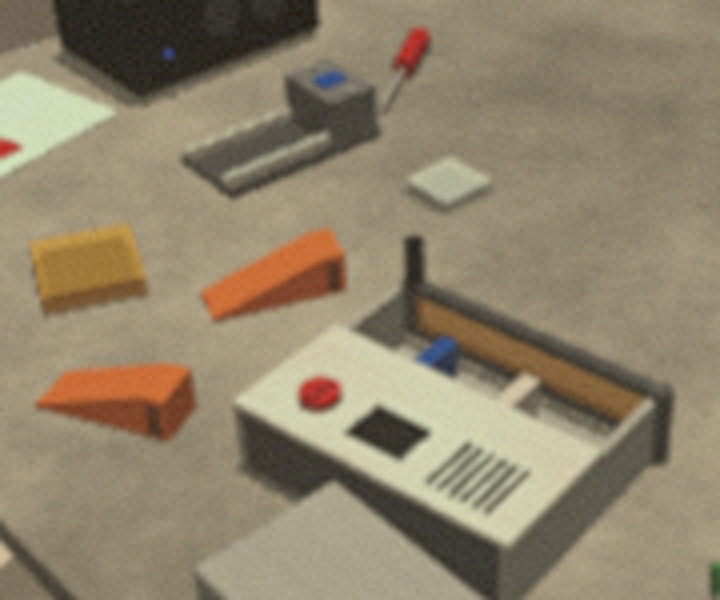

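The crops confirm the target wedge, the one nearer the base. In top c1 its heel edge runs (450,292)-(494,304) and its tip (487,178)-(531,192). In scene c2 the heel is at (335,245) and the tip at (205,305). The other wedge, at c1 (440,45), and the mask box, at c1 (628,125), are both farther away. The blue tongue is at c1 (265,250), the white tongue at c1 (178,265), and the knob at c1 (336,275) and c2 (414,238). Next I fit the poses, with height left free.

```bash
cat > fit.py <<'E'
from h import *
from scipy.optimize import least_squares
d=load('a')
T=lambda x,y:((x+.5)/3.2-.5+240,(y+.5)/3.2-.5+95)
S=lambda x,y:((x+.5)/4-.5+180,(y+.5)/4-.5+130)
def fit(name,top,sc,x0):
    def place(p,L):
        c,s=np.cos(p[3]),np.sin(p[3]); L=np.array(L,float)
        return np.c_[p[0]+c*L[:,0]-s*L[:,1],p[1]+s*L[:,0]+c*L[:,1],p[2]+L[:,2]]
    def r(p):
        o=[]
        for c,f,pts in((d['top'],T,top),(d['scene'],S,sc)):
            if pts: o.append(proj(c,place(p,[q[0] for q in pts]))-np.array([f(*q[1]) for q in pts]))
        return np.vstack(o).ravel()
    s=least_squares(r,x0,loss='soft_l1'); print(name,np.round(s.x,4),'res',np.round(r(s.x),1)); return s.x
m=.001
if __name__=='__main__':
    fit('mag',[((.19,.125,.068),(24,114)),((.19,-.125,.068),(306,60)),((.075,-.125,.068),(330,188)),((.075,.125,.068),(49,238))],
     [((.19,.125,.068),(505,545)),((.19,-.125,.068),(237,402)),((.075,-.125,.068),(340,326))],[.55,.1,0,.2])
    fit('wedge',[((-.06,.022,.04),(450,292)),((-.06,-.022,.04),(494,304)),((.06,.022,.004),(487,178)),((.06,-.022,.004),(531,192))],
     [((-.06,-.022,.04),(331,231)),((-.06,.022,.04),(344,258)),((.06,-.022,.004),(203,293)),((.06,.022,.004),(213,320))],[.6,-.15,0,-.3])
    fit('dock',[((.125,.045,.008),(653,308)),((.125,-.045,.008),(755,308)),((0,.045,.056),(680,447)),((0,-.045,.056),(772,447)),((-.055,.045,.056),(681,508)),((-.055,-.045,.056),(773,508))],
     [((.125,.045,.008),(232,195)),((.125,-.045,.008),(184,157)),((0,.045,.056),(335,105)),((0,-.045,.056),(288,72)),((-.055,.045,.056),(378,92)),((-.055,-.045,.056),(328,60))],[.45,-.35,0,0])
    for n,a,b in(('knob top',(336,270),(414,238)),('blue tongue end top',(271,277),(440,342)),('white tongue end top',(182,293),(530,377))):
        p,g=tri(d['top'],T(*a),d['scene'],S(*b)); print(n,p.round(4),g.round(4))
E
python3 fit.py
```

```text
mag [ 0.5774  0.0723 -0.0028  0.17  ] res [ 0.  -0.6  0.2  0.3  0.6 -0.1 -0.8  0.7  0.8  0.8 -0.5 -0.2 -0.3 -0.3]
wedge [ 0.6327 -0.1826 -0.0044 -0.3769] res [-0.6 -0.3  0.4  1.4 -0.1 -0.7  0.3  0.1 -0.1 -0.1  0.3 -0.2 -0.4  0.
  0.1  0.4]
dock [ 0.4448 -0.3697 -0.0029 -0.0385] res [ 0.2 -0.  -0.5  0.7 -2.7 -0.8  1.3 -0.1 -2.7  0.3  1.4  1.   0.1 -0.1
 -0.6  0.   0.1  0.7 -1.5  0.6  0.4 -0.6 -0.5 -0.6]
knob top [ 0.5928 -0.0371  0.1109] 0.0006
blue tongue end top [0.6035 0.0114 0.0379] 0.011
white tongue end top [0.5872 0.0922 0.0414] 0.0031
```

```bash
cat > to.py <<'E'
import sys; from h import *
from scipy.spatial.transform import Rotation as Ro
# usage: to.py x y z [yaw of tool y, deg] : tilt-free turn first, then the shift in the turned axes, controller units
o=telemetry.get_obs(); R=Ro.from_quat(o['tool_rot']); M=R.as_matrix(); p=o['eef_pos']
x,y,z=map(float,sys.argv[1:4]); ya=np.degrees(np.arctan2(M[1,1],M[0,1])); yt=float(sys.argv[4]) if len(sys.argv)>4 else ya
a=np.radians(yt); G=np.array([[np.sin(a),np.cos(a),0],[-np.cos(a),np.sin(a),0],[0,0,-1.]])
G[:,0]=np.cross(G[:,1],G[:,2])
t=(R.inv()*Ro.from_matrix(G)).as_rotvec(degrees=True)/360; s=G.T@(np.array([x,y,z])-p)/.3
print('now',p.round(4),'yaw',ya.round(1),'j',o['joint_pos'].round(2),'w',round(o['grip_width'],4),'t',o['clock'])
print('turn',t.round(4),'rows>=',np.ceil(np.abs(t).max()*360/7.1),' shift',s.round(4),'rows>=',np.ceil(np.linalg.norm(s)/.138))
E
python3 to.py .591 -.037 .2305 99.7
python3 - <<'E'
from fit import *
d_=fit('dock2',[((.125,.045,.008),(653,308)),((.125,-.045,.008),(755,308)),((-.055,.045,.008),(655,508)),((.125,.03,.02),(679,308)),((.125,-.03,.02),(742,308))],
 [((.125,.045,.008),(232,195)),((.125,-.045,.008),(184,157)),((0,.045,.056),(335,105)),((-.055,.045,.056),(378,92))],[.45,-.35,0,0])
E
```

```text
now [0.2081 0.454  0.2305] yaw 65.4 j [1.14 0.24 0.   1.34 0.   1.57] w 0.0851 t 0.1
turn [-0.0003 -0.0001 -0.0953] rows>= 5.0  shift [-0.9823 -1.8284  0.    ] rows>= 16.0
dock2 [ 0.4449 -0.3698 -0.003  -0.0453] res [ 0.5 -0.1 -0.2  0.8  0.3  0.2 -1.2 -0.6  0.1  0.  -0.1 -0.2 -0.7 -0.
 -0.   0.7  0.4 -0.5]
```

```bash
r='t'; python3 -m inch '[[[0,0,-0.0191],[0,0,0],-1],[[0,0,-0.0191],[0,0,0],-1],[[0,0,-0.0191],[0,0,0],-1],[[0,0,-0.0191],[0,0,0],-1],[[0,0,-0.0191],[0,0,0],-1]]'; python3 to.py .591 -.037 .2305 99.7
```

```text
clock: 0.52
eef_pos: [0.2082, 0.4542, 0.2308]
tool_rot: [-0.088, 0.996, -0.001, -0.0]
ft_force: [0.2, 0.7, 1.0]
grip_width: 0.0855
grasp_force: 0.0
now [0.2082 0.4542 0.2308] yaw 100.1 j [1.14 0.24 0.   1.34 0.   0.96] w 0.0855 t 0.5167
turn [-0.0002 -0.0001  0.0011] rows>= 1.0  shift [-9.8200e-01 -1.8288e+00  9.0000e-04] rows>= 16.0
```

```bash
python3 -m inch '[[[0,0,0],[-0.0614,-0.1143,0],-1],[[0,0,0],[-0.0614,-0.1143,0],-1],[[0,0,0],[-0.0614,-0.1143,0],-1],[[0,0,0],[-0.0614,-0.1143,0],-1],[[0,0,0],[-0.0614,-0.1143,0],-1],[[0,0,0],[-0.0614,-0.1143,0],-1],[[0,0,0],[-0.0614,-0.1143,0],-1],[[0,0,0],[-0.0614,-0.1143,0],-1],[[0,0,0],[-0.0614,-0.1143,0],-1],[[0,0,0],[-0.0614,-0.1143,0],-1]]' >/dev/null; python3 -m inch '[[[0,0,0],[-0.0614,-0.1143,0],-1],[[0,0,0],[-0.0614,-0.1143,0],-1],[[0,0,0],[-0.0614,-0.1143,0],-1],[[0,0,0],[-0.0614,-0.1143,0],-1],[[0,0,0],[-0.0614,-0.1143,0],-1],[[0,0,0],[-0.0614,-0.1143,0],-1],[[0,0,0],[0,0,0],-1]]'; python3 to.py .591 -.037 .075 99.7
```

```text
clock: 1.93
eef_pos: [0.5947, -0.042, 0.2291]
tool_rot: [-0.082, 0.997, -0.001, -0.0]
ft_force: [0.1, 1.3, 0.1]
grip_width: 0.0854
grasp_force: 0.0
now [ 0.5947 -0.042   0.2291] yaw 99.4 j [-0.07  0.44  0.28  1.41 -0.   -0.23] w 0.0854 t 1.9333
turn [-0.0004 -0.0001 -0.0009] rows>= 1.0  shift [0.0094 0.0185 0.5137] rows>= 4.0
```

```bash
python3 -m inch '[[[0,0,0],[0.009,0.018,0.1],-1],[[0,0,0],[0,0,0.13],-1],[[0,0,0],[0,0,0.13],-1],[[0,0,0],[0,0,0.1],-1],[[0,0,0],[0,0,0.054],-1],[[0,0,0],[0,0,0],1],[[0,0,0],[0,0,0],1],[[0,0,0],[0,0,0],1],[[0,0,0],[0,0,0],1],[[0,0,0],[0,0,0],1]]'; python3 to.py .591 -.037 .075 99.7; python3 -c "
import numpy as np
q=np.arange(0,51)*.042;P=np.c_[np.sin(q),1-np.cos(q)]*.235/.3
print(np.diff(P,axis=0).round(4).tolist())"
```

```text
clock: 2.77
eef_pos: [0.5907, -0.035, 0.0799]
tool_rot: [-0.084, 0.996, -0.005, 0.003]
ft_force: [3.0, -22.0, 2.1]
grip_width: 0.0256
grasp_force: 10.7
now [ 0.5907 -0.035   0.0799] yaw 99.7 j [-0.05  0.52  0.01  1.05 -0.01 -0.22] w 0.0256 t 2.7667
turn [-0.0016  0.0007 -0.0001] rows>= 1.0  shift [ 0.0002 -0.0069  0.0162] rows>= 1.0
[[0.0329, 0.0007], [0.0328, 0.0021], [0.0327, 0.0034], [0.0325, 0.0048], [0.0323, 0.0062], [0.032, 0.0075], [0.0317, 0.0089], [0.0313, 0.0102], [0.0308, 0.0115], [0.0303, 0.0128], [0.0298, 0.014], [0.0291, 0.0153], [0.0285, 0.0165], [0.0277, 0.0177], [0.027, 0.0188], [0.0262, 0.0199], [0.0253, 0.021], [0.0244, 0.0221], [0.0235, 0.0231], [0.0225, 0.024], [0.0214, 0.025], [0.0204, 0.0258], [0.0193, 0.0267], [0.0181, 0.0274], [0.017, 0.0282], [0.0158, 0.0289], [0.0145, 0.0295], [0.0133, 0.0301], [0.012, 0.0306], [0.0107, 0.0311], [0.0094, 0.0315], [0.0081, 0.0319], [0.0067, 0.0322], [0.0054, 0.0325], [0.004, 0.0327], [0.0026, 0.0328], [0.0012, 0.0329], [-0.0001, 0.0329], [-0.0015, 0.0329], [-0.0029, 0.0328], [-0.0043, 0.0326], [-0.0056, 0.0324], [-0.007, 0.0321], [-0.0083, 0.0318], [-0.0097, 0.0314], [-0.011, 0.031], [-0.0123, 0.0305], [-0.0135, 0.03], [-0.0148, 0.0294], [-0.016, 0.0287]]
```

```bash
python3 -m inch '[[[0,0,0],[0,-0.009,0],1],[[0,0,0],[0,0,0],1],[[0,0,0],[0,0,0],1]]'; python3 to.py .591 -.037 .075 99.7
```

```text
clock: 3.02
eef_pos: [0.5917, -0.04, 0.0804]
tool_rot: [-0.083, 0.997, -0.006, 0.003]
ft_force: [1.4, -14.6, 2.7]
grip_width: 0.0144
grasp_force: 58.5
now [ 0.5917 -0.04    0.0804] yaw 99.5 j [-0.06  0.52  0.01  1.05 -0.01 -0.23] w 0.0144 t 3.0167
turn [-0.0019  0.0009 -0.0006] rows>= 1.0  shift [0.0007 0.0101 0.0181] rows>= 1.0
```

```bash
python3 -m inch '[[[0,0,0],[0.033,-0.005,0],1],[[0,0,0],[0.033,0.002,0],1],[[0,0,0],[0.033,0.003,0],1],[[0,0,0],[0.0325,0.005,0],1],[[0,0,0],[0.032,0.006,0],1],[[0,0,0],[0.032,0.0075,0],1],[[0,0,0],[0.032,0.009,0],1],[[0,0,0],[0.031,0.01,0],1],[[0,0,0],[0.031,0.0115,0],1],[[0,0,0],[0.03,0.013,0],1]]'
python3 to.py .591 -.037 .075 99.7
```

```text
clock: 3.85
eef_pos: [0.4969, -0.0392, 0.0805]
tool_rot: [-0.082, 0.997, -0.008, 0.006]
ft_force: [8.7, -21.6, -3.0]
grip_width: 0.0139
grasp_force: 60.0
now [ 0.4969 -0.0392  0.0805] yaw 99.4 j [-0.07  0.35 -0.27  0.94 -0.01 -0.23] w 0.0139 t 3.85
turn [-0.0027  0.0017 -0.0008] rows>= 1.0  shift [-0.3104 -0.0457  0.0182] rows>= 3.0
```

```bash
python3 -m inch '[[[0,0,0],[0.03,0.005,0],1],[[0,0,0],[0.029,0.006,0],1],[[0,0,0],[0.0285,0.0165,0],1],[[0,0,0],[0.028,0.0175,0],1],[[0,0,0],[0.027,0.019,0],1],[[0,0,0],[0.026,0.02,0],1],[[0,0,0],[0.0255,0.021,0],1],[[0,0,0],[0.0245,0.022,0],1],[[0,0,0],[0.0235,0.023,0],1],[[0,0,0],[0.0225,0.024,0],1]]'
python3 -m inch '[[[0,0,0],[0.0215,0.025,0],1],[[0,0,0],[0.0205,0.026,0],1],[[0,0,0],[0.0195,0.0265,0],1],[[0,0,0],[0.018,0.0275,0],1],[[0,0,0],[0.017,0.028,0],1],[[0,0,0],[0.016,0.029,0],1],[[0,0,0],[0.0145,0.0295,0],1],[[0,0,0],[0.0135,0.03,0],1],[[0,0,0],[0.012,0.0305,0],1],[[0,0,0],[0.0105,0.031,0],1]]'
python3 to.py .591 -.037 .075 99.7
```

```text
clock: 4.68
eef_pos: [0.4066, -0.0014, 0.0802]
tool_rot: [-0.082, 0.997, -0.009, 0.003]
ft_force: [-1.2, -25.5, 11.0]
grip_width: 0.0143
grasp_force: 60.7
clock: 5.52
eef_pos: [0.3351, 0.0725, 0.0795]
tool_rot: [-0.082, 0.997, -0.011, -0.005]
ft_force: [-24.1, -29.6, 50.3]
grip_width: 0.0132
grasp_force: 59.5
now [0.3351 0.0725 0.0795] yaw 99.4 j [ 0.23  0.09 -0.61  0.88 -0.02  0.07] w 0.0132 t 5.5167
turn [-0.0032 -0.0019 -0.0009] rows>= 1.0  shift [-0.7793 -0.5037  0.0151] rows>= 7.0
```

```bash
python3 - <<'E'
import numpy as np
from scipy.optimize import least_squares
P=np.array([(.5917,-.040),(.4969,-.0392),(.4066,-.0014),(.3351,.0725)])
s=least_squares(lambda c:np.linalg.norm(P-c[:2],axis=1)-c[2],[.55,.19,.235]);print(s.x,s.fun)
s=least_squares(lambda c:np.linalg.norm(P-c[:2],axis=1)-.235,[.55,.19]);print(s.x,s.fun)
E
python3 -m inch '[[[0,0,0],[0.008,0.005,-0.012],1],[[0,0,0],[0,0,-0.01],1],[[0,0,0],[0,0,0],1]]'; python3 to.py .591 -.037 .075 99.7
```

```text
[0.54630906 0.20538106 0.24953808] [ 5.90164846e-06 -1.62428043e-05  1.55736715e-05 -5.23251480e-06]
[0.53984498 0.19069045] [ 0.00144667 -0.00113275 -0.00122027  0.00140958]
clock: 5.77
eef_pos: [0.3304, 0.0797, 0.081]
tool_rot: [-0.085, 0.996, -0.002, -0.008]
ft_force: [-10.7, -5.4, -12.3]
grip_width: 0.0126
grasp_force: 61.0
now [0.3304 0.0797 0.081 ] yaw 99.7 j [ 0.24  0.09 -0.62  0.89 -0.    0.07] w 0.0126 t 5.7667
turn [-0.0005 -0.0025  0.0001] rows>= 1.0  shift [-0.7907 -0.5298  0.0201] rows>= 7.0
```

Run:
```python
from h import *
d=snap('b'); 
a=cv2.resize(d['scene']['img'][60:260,260:470,::-1],(420,400),interpolation=cv2.INTER_CUBIC)
b=cv2.resize(d['top']['img'][140:300,220:372,::-1],(380,400),interpolation=cv2.INTER_CUBIC)
cv2.imwrite('pics/b.png',np.hstack([a,b]))
```

```text
(no output)
```

View pics/b.png

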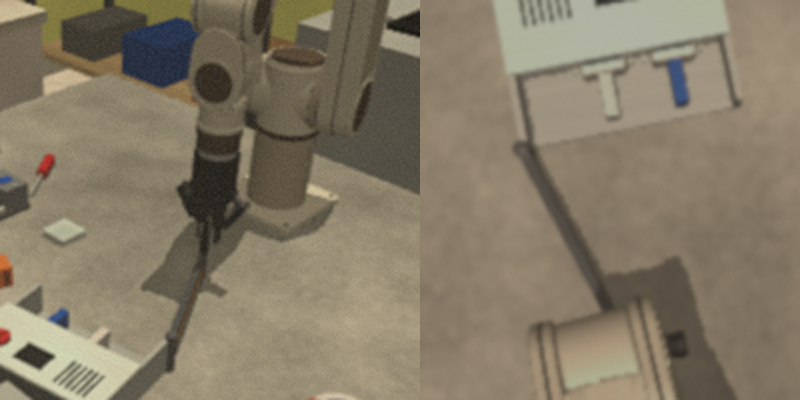

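The gate stands open at about 1.2 rad (hinge at top crop (522,148), gate running to (605,305)) with the knob still pinched, so I continue the arc.

```bash
python3 -m inch '[[[0,0,0],[0.0105,0.031,0],1],[[0,0,0],[0.0095,0.0315,0],1],[[0,0,0],[0.008,0.032,0],1],[[0,0,0],[0.0065,0.032,0],1],[[0,0,0],[0.0055,0.0325,0],1],[[0,0,0],[0.004,0.0325,0],1],[[0,0,0],[0.0025,0.033,0],1],[[0,0,0],[0.001,0.033,0],1],[[0,0,0],[0,0.033,0],1],[[0,0,0],[-0.0015,0.033,0],1]]'
python3 to.py .591 -.037 .075 99.7
```

```text
clock: 6.7
eef_pos: [0.2978, 0.1689, 0.0809]
tool_rot: [-0.084, 0.996, -0.006, -0.01]
ft_force: [-16.7, -12.4, 2.2]
grip_width: 0.0001
grasp_force: 9.6
now [0.2978 0.1689 0.0809] yaw 99.7 j [ 0.52  0.1  -0.6   0.9  -0.    0.35] w 0.0001 t 6.7
turn [-0.0017 -0.0035 -0.0001] rows>= 1.0  shift [-0.8478 -0.8414  0.0196] rows>= 9.0
```

```bash
python3 -m inch '[[[0,0,0],[0,0,-0.12],1],[[0,0,0],[0,0,-0.06],1]]' >/dev/null; python3 to.py .37 .065 .14 99.7
```

```text
now [0.3075 0.1757 0.1393] yaw 99.8 j [ 0.52  0.02 -0.5   1.05  0.    0.35] w 0.0001 t 6.8667
turn [-0.     -0.0002  0.0003] rows>= 1.0  shift [-0.1431 -0.3989 -0.0023] rows>= 4.0
```

```bash
python3 -m inch '[[[0,0,0],[-0.036,-0.1,0],1],[[0,0,0],[-0.036,-0.1,0],1],[[0,0,0],[-0.036,-0.1,0],1],[[0,0,0],[-0.036,-0.1,0],1],[[0,0,0],[0,0,0],1]]' >/dev/null; python3 to.py .37 .065 .03 99.7
python3 - <<'E'
from h import *
d=snap('e'); 
a=cv2.resize(d['scene']['img'][130:280,260:430,::-1],(453,400),interpolation=cv2.INTER_CUBIC)
b=cv2.resize(d['top']['img'][170:310,220:341,::-1],(346,400),interpolation=cv2.INTER_CUBIC)
cv2.imwrite('pics/e.png',np.hstack([a,b]))
E
```

```text
now [0.3754 0.0615 0.1396] yaw 99.4 j [ 0.16  0.07 -0.45  1.04 -0.    0.  ] w 0.0 t 7.2833
turn [-0.0003  0.001  -0.0009] rows>= 1.0  shift [0.0159 0.0144 0.3655] rows>= 3.0
```

View pics/e.png

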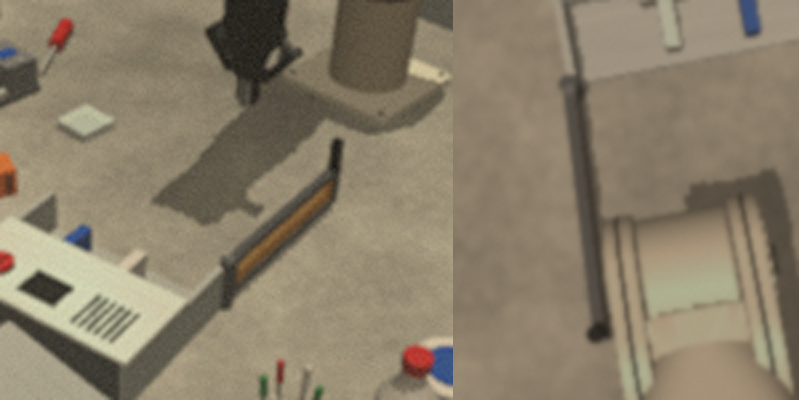

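Run:
```python
from h import *
d=load('e')
k,g=tri(d['top'],(271,285.7),d['scene'],(386.3,183.3)); print('knob',k,g)
h,g=tri(d['top'],(261.4,199),d['scene'],(345.8,227.5)); print('hinge',h,g)
v=(k-h)[:2]; print(np.linalg.norm(v)); u=v/np.linalg.norm(v)
a=.17; m=np.array([[np.cos(a),np.sin(a)],[-np.sin(a),np.cos(a)]])@u; print('q',np.arctan2(-m[0],-m[1]))
```

```text
knob [0.31621275 0.16168507 0.10324773] 0.004869794599218132
hinge [0.54756928 0.19030058 0.06395888] 0.003968051075770204
0.2331194717774427
q 1.6177355587238011
```

The gate stands at about 1.62 rad (knob top at crop (599,331) right and (337,143) left). I'll push it farther open with the closed fingers on its inner face.

```bash
python3 -m inch '[[[0,0,0],[0.016,0.014,0.115],1],[[0,0,0],[0,0,0.115],1],[[0,0,0],[0,0,0.115],1],[[0,0,0],[-0.02,0.12,0],1],[[0,0,0],[-0.02,0.12,0],1],[[0,0,0],[-0.003,0.02,0],1],[[0,0,0],[-0.003,0.02,0],1],[[0,0,0],[-0.003,0.02,0],1],[[0,0,0],[-0.003,0.02,0],1],[[0,0,0],[-0.003,0.02,0],1]]'; python3 -m inch '[[[0,0,0],[-0.003,0.02,0],1],[[0,0,0],[-0.003,0.02,0],1],[[0,0,0],[-0.003,0.02,0],1],[[0,0,0],[-0.003,0.02,0],1],[[0,0,0],[-0.003,0.02,0],1],[[0,0,0],[-0.003,0.02,0],1],[[0,0,0],[-0.003,0.02,0],1],[[0,0,0],[-0.003,0.02,0],1],[[0,0,0],[-0.003,0.02,0],1]]'; python3 to.py .37 .225 .03
```

```text
clock: 8.22
eef_pos: [0.3614, 0.1681, 0.0334]
tool_rot: [-0.085, 0.996, -0.004, -0.003]
ft_force: [-3.0, -11.9, -0.1]
grip_width: 0.0
grasp_force: 5.6
clock: 8.97
eef_pos: [0.3644, 0.2221, 0.0341]
tool_rot: [-0.084, 0.996, -0.005, 0.001]
ft_force: [5.5, -13.0, -2.1]
grip_width: -0.0002
grasp_force: 5.5
now [0.3644 0.2221 0.0341] yaw 99.7 j [ 0.55  0.3  -0.49  0.78 -0.01  0.39] w -0.0002 t 8.9667
turn [-0.0016  0.0002  0.    ] rows>= 1.0  shift [-0.0201  0.0063  0.0137] rows>= 1.0
```

```bash
python3 -m inch '[[[0,0,0],[0.02,-0.12,0],1],[[0,0,0.0174],[0,0,-0.08],1],[[0,0,0.0174],[0,0,-0.1],1],[[0,0,0.0174],[0,0,-0.1],-1],[[0,0,0.0174],[0,0,-0.08],-1],[[0,0,0.0174],[0,0,0],-1]]'; python3 to.py .600 -.170 .14 68.4
```

```text
clock: 9.47
eef_pos: [0.3674, 0.1917, 0.1481]
tool_rot: [0.189, 0.982, 0.004, 0.004]
ft_force: [1.8, -0.3, -0.1]
grip_width: 0.036
grasp_force: 0.0
now [0.3674 0.1917 0.1481] yaw 68.2 j [ 0.48  0.12 -0.37  1.07  0.    0.86] w 0.036 t 9.4667
turn [ 0.0015  0.0012 -0.0005] rows>= 1.0  shift [-1.1648 -0.8357  0.0271] rows>= 11.0
```

```bash
python3 -m inch '[[[0,0,0],[-0.097,-0.07,0],-1],[[0,0,0],[-0.097,-0.07,0],-1],[[0,0,0],[-0.097,-0.07,0],-1],[[0,0,0],[-0.097,-0.07,0],-1],[[0,0,0],[-0.097,-0.07,0],-1],[[0,0,0],[-0.097,-0.07,0],-1],[[0,0,0],[-0.097,-0.07,0],-1],[[0,0,0],[-0.097,-0.07,0],-1],[[0,0,0],[-0.097,-0.07,0],-1],[[0,0,0],[-0.097,-0.07,0],-1]]' >/dev/null;  python3 -m inch '[[[0,0,0],[-0.097,-0.07,0.02],-1],[[0,0,0],[-0.097,-0.07,0.06],-1],[[0,0,0],[0,0,0.08],-1]]'; python3 to.py .600 -.170 .008 68.4
```

```text
clock: 10.55
eef_pos: [0.6021, -0.1791, 0.0969]
tool_rot: [0.189, 0.982, -0.001, 0.006]
ft_force: [-0.1, 0.1, 0.0]
grip_width: 0.0854
grasp_force: 0.0
now [ 0.6021 -0.1791  0.0969] yaw 68.2 j [-0.29  0.56  0.14  1.13 -0.    0.09] w 0.0854 t 10.55
turn [-0.      0.0019 -0.0005] rows>= 1.0  shift [0.0175 0.0256 0.2965] rows>= 3.0
```

```bash
python3 -m inch '[[[0,0,0],[0.017,0.025,0.09],-1],[[0,0,0],[0,0,0.1],-1],[[0,0,0],[0,0,0.08],-1],[[0,0,0],[0,0,0.022],-1],[[0,0,0],[0,0,0],1],[[0,0,0],[0,0,0],1],[[0,0,0],[0,0,0],1],[[0,0,0],[0,0,0],1],[[0,0,0],[0,0,0],1]]'; python3 to.py .600 -.170 .14 183
```

```text
clock: 11.3
eef_pos: [0.5965, -0.1649, 0.0096]
tool_rot: [0.187, 0.982, -0.0, 0.003]
ft_force: [-0.7, -1.4, 6.2]
grip_width: 0.0426
grasp_force: 62.2
now [ 0.5965 -0.1649  0.0096] yaw 68.4 j [-0.27  0.64  0.02  0.94 -0.    0.11] w 0.0426 t 11.3
turn [-0.0008  0.0006 -0.3182] rows>= 17.0  shift [ 0.0175 -0.0108 -0.4345] rows>= 4.0
```

```bash
python3 -m inch '[[[0,0,0],[0,0,-0.1],1],[[0,0,-0.0195],[0,0,-0.12],1],[[0,0,-0.0195],[0,0,-0.12],1],[[0,0,-0.0195],[0,0,0],1],[[0,0,-0.0195],[0,0,0],1],[[0,0,-0.0195],[0,0,0],1],[[0,0,-0.0195],[0,0,0],1],[[0,0,-0.0195],[0,0,0],1],[[0,0,-0.0195],[0,0,0],1],[[0,0,-0.0195],[0,0,0],1]]' >/dev/null;  python3 -m inch '[[[0,0,-0.0195],[0,0,0],1],[[0,0,-0.0195],[0,0,0],1],[[0,0,-0.0195],[0,0,0],1],[[0,0,-0.0195],[0,0,0],1],[[0,0,-0.0195],[0,0,0],1],[[0,0,-0.0195],[0,0,0],1],[[0,0,-0.0195],[0,0,0],1],[[0,0,-0.0195],[0,0,0],1]]'; python3 to.py .419 .031 .1 188
```

```text
clock: 12.8
eef_pos: [0.5944, -0.1641, 0.1091]
tool_rot: [0.755, -0.655, 0.0, -0.0]
ft_force: [-0.4, -0.3, -1.5]
grip_width: 0.0428
grasp_force: 61.8
now [ 0.5944 -0.1641  0.1091] yaw -171.9 j [-0.27  0.54  0.13  1.16  0.   -1.98] w 0.0428 t 12.8
turn [-0.0001  0.      0.0004] rows>= 1.0  shift [-0.7255  0.4883  0.0302] rows>= 7.0
```

```bash
python3 -m inch '[[[0,0,0],[-0.0907,0.061,0],1],[[0,0,0],[-0.0907,0.061,0],1],[[0,0,0],[-0.0907,0.061,0],1],[[0,0,0],[-0.0907,0.061,0],1],[[0,0,0],[-0.0907,0.061,0],1],[[0,0,0],[-0.0907,0.061,0.03],1],[[0,0,0],[-0.0907,0.061,0.06],1],[[0,0,0],[-0.0907,0.061,0.08],1],[[0,0,0],[0,0,0.08],1],[[0,0,0],[0,0,0],1]]';python3 to.py .4104 .0928 .012 188;python3 - <<'E'
from h import *
d=snap('f'); 
a=cv2.resize(d['scene']['img'][130:280,260:430,::-1],(453,400),interpolation=cv2.INTER_CUBIC)
b=cv2.resize(d['top']['img'][170:310,220:341,::-1],(346,400),interpolation=cv2.INTER_CUBIC)
cv2.imwrite('pics/f.png',np.hstack([a,b]))
E
```

```text
clock: 13.63
eef_pos: [0.4152, 0.0325, 0.0309]
tool_rot: [0.754, -0.656, -0.003, 0.003]
ft_force: [-0.8, 0.2, -2.1]
grip_width: 0.0431
grasp_force: 61.6
now [0.4152 0.0325 0.0309] yaw -172.0 j [ 0.08  0.29 -0.51  0.77  0.   -1.63] w 0.0431 t 13.6333
turn [ 0.0011  0.0001 -0.0001] rows>= 1.0  shift [-0.2012 -0.0123  0.063 ] rows>= 2.0
```

View pics/f.png

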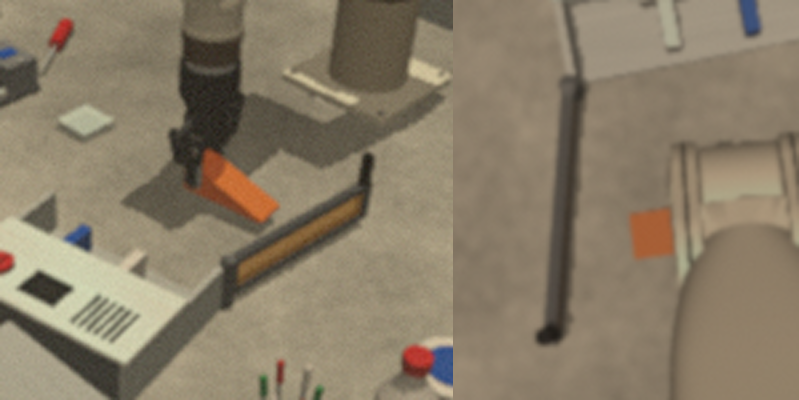

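The wedge is held with its tip towards the open gate (tip at left (270,210) and right (633,233)). The gate is at about 1.85 rad. I turn slightly, lower and slide it under.

```bash
python3 -m inch '[[[0,0,-0.0192],[0,0,0.03],1],[[0,0,0],[0,0,0.031],1],[[0,0,0],[0,0,0],1]]'; python3 to.py .4097 .110 .0105 194.9
python3 - <<'E'
from h import *
d=load('f')
k,g=tri(d['top'],(252.6,286.5),d['scene'],(398,188.6)); h=np.array([.548,.191,0]); v=(k-h)[:2];a=.17
m=np.array([[np.cos(a),np.sin(a)],[-np.sin(a),np.cos(a)]])@v; print(k,g,np.linalg.norm(v),'q',np.arctan2(-m[0],-m[1]))
E
```

```text
clock: 13.98
eef_pos: [0.4216, 0.031, 0.016]
tool_rot: [0.791, -0.612, 0.001, -0.001]
ft_force: [-0.1, -0.6, -2.0]
grip_width: 0.043
grasp_force: 61.8
now [0.4216 0.031  0.016 ] yaw -165.4 j [ 0.07  0.32 -0.52  0.72 -0.   -1.75] w 0.043 t 13.9833
turn [-0.0003 -0.0001 -0.0009] rows>= 1.0  shift [-0.2648 -0.0294  0.0185] rows>= 2.0
[0.31548724 0.20850604 0.10485007] 0.0038724706727856738 0.23317084806312624 q 1.8159452007174655
```

```bash
python3 -m inch '[[[0,0,0],[0,0,0.017],1],[[0,0,0],[-0.053,-0.006,0],1],[[0,0,0],[-0.053,-0.006,0],1],[[0,0,0],[-0.053,-0.006,0],1],[[0,0,0],[-0.053,-0.006,0],1],[[0,0,0],[-0.053,-0.006,0],1],[[0,0,0],[0,0,0.002],1],[[0,0,0],[0,0,0],1]]';python3 to.py .4097 .110 .0105 194.9;  python3 -m inch '[[[0,0,0],[0,0,0],-1],[[0,0,0],[0,0,0],-1],[[0,0,0],[0,0,0],-1],[[0,0,0],[0,0,0],-1],[[0,0,0],[0,0,0],-1],[[0,0,0],[0,0,-0.06],-1],[[0,0,0],[0,0,-0.12],-1],[[0,0,0],[0,0,-0.12],-1],[[0,0,0],[0,0,-0.12],-1],[[0,0,0],[0,0,0],-1]]';python3 to.py .6191 -.007 .13 279.7;python3 to.py .6191 -.007 .13 99.7
```

```text
clock: 14.65
eef_pos: [0.4094, 0.1111, 0.0102]
tool_rot: [0.792, -0.611, 0.001, -0.001]
ft_force: [0.4, -0.7, -2.2]
grip_width: 0.0432
grasp_force: 62.9
now [0.4094 0.1111 0.0102] yaw -165.3 j [ 0.27  0.33 -0.53  0.71 -0.   -1.56] w 0.0432 t 14.65
turn [-0.0003 -0.     -0.0004] rows>= 1.0  shift [ 0.004  -0.     -0.0008] rows>= 1.0
clock: 15.48
eef_pos: [0.4131, 0.1119, 0.1422]
tool_rot: [0.792, -0.611, 0.004, -0.005]
ft_force: [1.6, -0.3, 0.4]
grip_width: 0.0853
grasp_force: 0.0
now [0.4131 0.1119 0.1422] yaw -165.3 j [ 0.26  0.15 -0.35  1.06  0.   -1.56] w 0.0853 t 15.4833
turn [-0.0017 -0.0015 -0.2362] rows>= 12.0  shift [0.6102 0.5063 0.0408] rows>= 6.0
now [0.4131 0.1119 0.1422] yaw -165.3 j [ 0.26  0.15 -0.35  1.06  0.   -1.56] w 0.0853 t 15.4833
turn [-0.0015  0.0017  0.2638] rows>= 14.0  shift [-0.6102 -0.5063  0.0408] rows>= 6.0
```

```bash
python3 -m inch '[[[0,0,0.0189],[0,0,0],-1],[[0,0,0.0189],[0,0,0],-1],[[0,0,0.0189],[0,0,0],-1],[[0,0,0.0189],[0,0,0],-1],[[0,0,0.0189],[0,0,0],-1],[[0,0,0.0189],[0,0,0],-1],[[0,0,0.0189],[0,0,0],-1],[[0,0,0.0189],[0,0,0],-1],[[0,0,0.0189],[0,0,0],-1],[[0,0,0.0189],[0,0,0],-1]]'>/dev/null
python3 -m inch '[[[0,0,0.0189],[0,0,0],-0.2],[[0,0,0.0189],[0,0,0],-0.2],[[0,0,0.0189],[0,0,0],-0.2],[[0,0,0.0189],[0,0,0],-0.2],[[0,0,0],[0,0,0],-0.2]]'
python3 to.py .622 .019 .13 99.7
python3 - <<'E'
from fit import *
for a in((271,277),(262,222)): print(atz(d['top'],T(*a),.044))
d=snap('g')
a=cv2.resize(d['scene']['img'][130:280,260:430,::-1],(453,400),interpolation=cv2.INTER_CUBIC)
b=cv2.resize(d['top']['img'][150:290,225:346,::-1],(346,400),interpolation=cv2.INTER_CUBIC)
cv2.imwrite('pics/g.png',np.hstack([a,b]))
E
```

```text
clock: 16.73
eef_pos: [0.4083, 0.1106, 0.1354]
tool_rot: [-0.081, 0.997, -0.0, -0.0]
ft_force: [-0.1, -0.0, 0.3]
grip_width: 0.0515
grasp_force: 0.0
now [0.4083 0.1106 0.1354] yaw 99.3 j [ 0.26  0.16 -0.36  1.05 -0.    0.1 ] w 0.0515 t 16.7333
turn [-0.     -0.     -0.0011] rows>= 1.0  shift [-0.6506 -0.421   0.0181] rows>= 6.0
[0.59862108 0.01550652 0.044     ]
[0.64758234 0.02249923 0.044     ]
```

View pics/g.png

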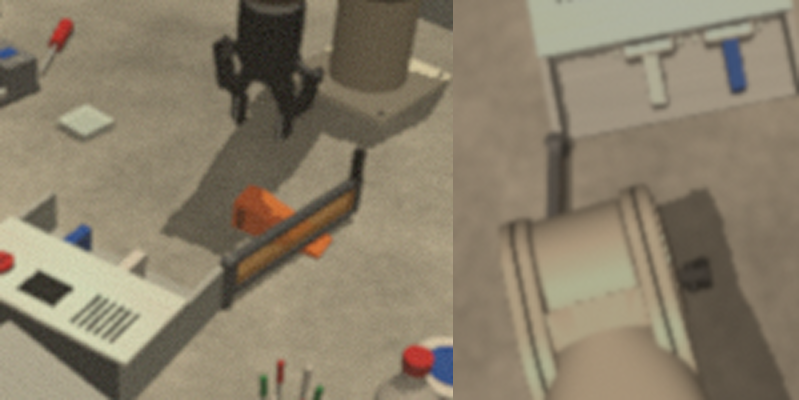

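The wedge tip now shows under and beyond the gate (left (320,247)), with the heel at (255,205). The blue tongue at right (735,65) agrees with the magazine fit. I go to the tongue while the gate settles.

```bash
python3 -m inch '[[[0,0,0],[-0.1084,-0.0702,0],-0.2],[[0,0,0],[-0.1084,-0.0702,0],-0.2],[[0,0,0],[-0.1084,-0.0702,0],-0.2],[[0,0,0],[-0.1084,-0.0702,0],-0.2],[[0,0,0],[-0.1084,-0.0702,0],-0.2],[[0,0,0],[-0.1084,-0.0702,0],-0.2],[[0,0,0],[0,0,0],-0.2],[[0,0,0],[0,0,0],-0.2]]'; python3 to.py .622 .019 .016 99.7
```

```text
clock: 17.5
eef_pos: [0.6226, 0.0169, 0.1336]
tool_rot: [-0.082, 0.997, 0.0, -0.001]
ft_force: [-0.6, 0.4, 0.1]
grip_width: 0.0511
grasp_force: 0.0
now [0.6226 0.0169 0.1336] yaw 99.4 j [ 0.03  0.54  0.19  1.23  0.   -0.14] w 0.0511 t 17.5
turn [ 0.0001 -0.0003 -0.0008] rows>= 1.0  shift [0.0009 0.0073 0.392 ] rows>= 3.0
```

```bash
python3 -m inch '[[[0,0,0],[0.001,0.007,0.1],-0.2],[[0,0,0],[0,0,0.1],-0.2],[[0,0,0],[0,0,0.1],-0.2],[[0,0,0],[0,0,0.07],-0.2],[[0,0,0],[0,0,0.02],-0.2],[[0,0,0],[0,0,0],1],[[0,0,0],[0,0,0],1],[[0,0,0],[0,0,0],1],[[0,0,0],[0,0,0],1],[[0,0,0],[0,0,0],1]]'; python3 to.py .622 .019 .016 99.7
```

```text
clock: 18.33
eef_pos: [0.6224, 0.0202, 0.021]
tool_rot: [-0.082, 0.997, -0.0, 0.002]
ft_force: [-1.9, 0.1, 4.5]
grip_width: 0.0148
grasp_force: 61.0
now [0.6224 0.0202 0.021 ] yaw 99.4 j [ 0.03  0.63  0.04  0.97  0.   -0.13] w 0.0148 t 18.3333
turn [-0.0001  0.0006 -0.0007] rows>= 1.0  shift [ 0.0021 -0.0038  0.0166] rows>= 1.0
```

```bash
python3 -m inch '[[[0,0,0],[0.03,0,-0.004],1],[[0,0,0],[0.06,0,0],1],[[0,0,0],[0.07,0,0],1],[[0,0,0],[0.08,0,0],1],[[0,0,0],[0.08,0,0],1],[[0,0,0],[0.08,0,0],1],[[0,0,0],[0.08,0,0],1],[[0,0,0],[0.08,0,0],1],[[0,0,0],[0.08,-0.03,0],1],[[0,0,0],[0.08,-0.07,0],1]]'; python3 to.py .400 -.04 .014 99.7
python3 - <<'E'
from h import *
d=snap('p')
a=cv2.resize(d['scene']['img'][130:280,240:410,::-1],(453,400),interpolation=cv2.INTER_CUBIC)
b=cv2.resize(d['top']['img'][150:290,235:356,::-1],(346,400),interpolation=cv2.INTER_CUBIC)
cv2.imwrite('pics/p.png',np.hstack([a,b]))
E
```

```text
clock: 19.17
eef_pos: [0.4115, -0.0438, 0.0203]
tool_rot: [-0.084, 0.996, 0.0, 0.0]
ft_force: [0.0, -1.6, -1.1]
grip_width: 0.015
grasp_force: 60.1
now [ 0.4115 -0.0438  0.0203] yaw 99.6 j [-0.11  0.3  -0.54  0.73  0.   -0.27] w 0.015 t 19.1667
turn [ 0.0001  0.0001 -0.0002] rows>= 1.0  shift [0.0356 0.0189 0.0209] rows>= 1.0
```

View pics/p.png

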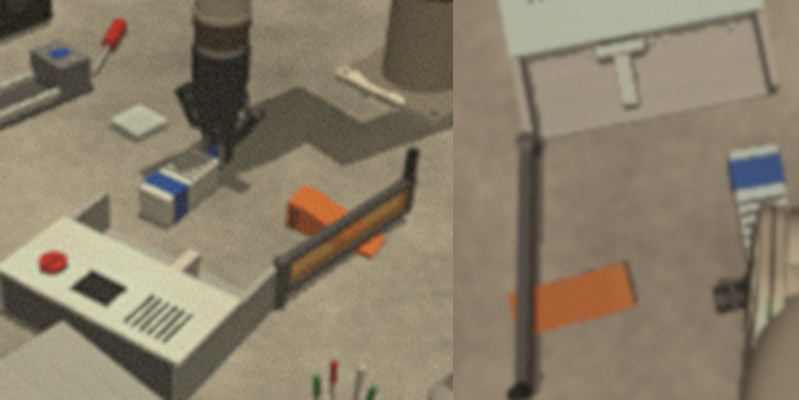

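The blue cartridge is out and hanging just above the worktop (left (180,185), right (757,180)). The gate is held, with the wedge under it (right (570,295)). I put the cartridge down and release it.

```bash
python3 -m inch '[[[0,0,0],[0,0,0.014],1],[[0,0,0],[0,0,0.008],1],[[0,0,0],[0,0,0],-0.2],[[0,0,0],[0,0,0],-0.2],[[0,0,0],[0,0,0],-0.2],[[0,0,0],[0,0,0],-0.2],[[0,0,0],[0,0,-0.12],-0.2],[[0,0,0],[0,0,-0.13],-0.2],[[0,0,0],[0,0,-0.08],-1],[[0,0,0],[0,0,0],-1]]'; python3 to.py .49 -.03 .1 99.7
python3 - <<'E'
from h import *
d=snap('r')
for n in d:
    hsv=cv2.cvtColor(d[n]['img'],cv2.COLOR_RGB2HSV); m=cv2.inRange(hsv,(100,100,50),(130,255,255))
    k,l,s,c=cv2.connectedComponentsWithStats(m)
    print(n,[(s[i].tolist(),c[i].round(1).tolist()) for i in range(1,k) if s[i,4]>15])
E
```

```text
clock: 20.1
eef_pos: [0.4172, -0.045, 0.1171]
tool_rot: [-0.082, 0.997, -0.001, 0.005]
ft_force: [0.7, 0.4, 0.2]
grip_width: 0.0736
grasp_force: 0.0
now [ 0.4172 -0.045   0.1171] yaw 99.5 j [-0.11  0.17 -0.4   0.99  0.   -0.27] w 0.0736 t 20.1
turn [-0.0004  0.0016 -0.0007] rows>= 1.0  shift [-0.2475  0.0084  0.0571] rows>= 2.0
scene [([336, 70, 32, 33, 447], [350.4, 84.5]), ([294, 196, 15, 9, 58], [301.3, 199.7]), ([422, 261, 19, 13, 190], [430.7, 267.2])]
top [([331, 202, 18, 11, 142], [339.4, 207.0]), ([523, 212, 4, 5, 17], [524.4, 213.9]), ([159, 217, 20, 20, 316], [168.7, 226.8]), ([463, 239, 8, 10, 75], [466.6, 243.6])]
```

```bash
python3 - <<'E'
from h import *
d=load('p')['top']; A=[atz(d,((x-453+.5)/2.857-.5+235,(y+.5)/2.857-.5+150),.049) for x,y in((729,152),(781,147))]
m=(A[0]+A[1])/2; print(A,m[:2]-.055*np.array([np.cos(.17),np.sin(.17)]))
r=load('r'); print(atz(r['top'],(339.4,207),.044))
E
python3 to.py .493 -.03 .1 99.7
```

```text
[array([ 0.5368188 , -0.00245178,  0.049     ]), array([ 0.54088607, -0.05297027,  0.049     ])] [ 0.48464527 -0.03701605]
[ 0.52552088 -0.02494778  0.044     ]
now [ 0.4141 -0.0447  0.1131] yaw 99.5 j [-0.11  0.17 -0.41  0.98  0.   -0.27] w 0.0852 t 20.2
turn [-0.0001  0.0005 -0.0007] rows>= 1.0  shift [-0.2676  0.004   0.0437] rows>= 2.0
```

```bash
python3 -m inch '[[[0,0,0],[-0.125,0.001,0],-1],[[0,0,0],[-0.125,0.001,0],-1],[[0,0,0],[0,0,0.09],-1],[[0,0,0],[0,0,0.1],-1],[[0,0,0],[0,0,0.09],-1],[[0,0,0],[0,0,0.037],-1],[[0,0,0],[0,0,0],1],[[0,0,0],[0,0,0],1],[[0,0,0],[0,0,0],1],[[0,0,0],[0,0,0],1]]'; python3 to.py .488 -.0325 .018 99.7;  python3 -m inch '[[[0,0,0],[0,0,0],1]]'
```

```text
clock: 21.03
eef_pos: [0.4877, -0.0321, 0.0181]
tool_rot: [-0.082, 0.997, -0.0, 0.001]
ft_force: [0.7, -0.3, -1.7]
grip_width: 0.0489
grasp_force: 64.2
now [ 0.4877 -0.0321  0.0181] yaw 99.4 j [-0.07  0.42 -0.35  0.8  -0.   -0.23] w 0.0489 t 21.0333
turn [-0.0001  0.0003 -0.0008] rows>= 1.0  shift [-0.0009 -0.0014  0.0005] rows>= 1.0
clock: 21.12
eef_pos: [0.4875, -0.032, 0.0181]
tool_rot: [-0.082, 0.997, -0.0, 0.001]
ft_force: [-0.6, -0.9, -1.7]
grip_width: 0.049
grasp_force: 64.2
```

```bash
python3 -m inch '[[[0,0,0],[0,0,-0.1],1],[[0,0,0.0164],[0,0,-0.1],1],[[0,0,0.0164],[0,0,-0.06],1],[[0,0,0],[0,0,0],1]]'; python3 to.py .5568 -.3745 .1 87.6
python3 - <<'E'
import fit; from fit import *
top=[((.125,.045,.008),(653,308)),((.125,-.045,.008),(755,308)),((-.055,.045,.008),(655,508)),((.125,.03,.02),(679,308)),((.125,-.03,.02),(742,308))]
sc=[((.125,.045,.008),(232,195)),((.125,-.045,.008),(184,157)),((0,.045,.056),(335,105)),((-.055,.045,.056),(378,92))]
up=lambda L:[((a,b,c+p_),q) for (a,b,c),q in L for p_ in[0]]
def r(p):
    c,s=np.cos(p[2]),np.sin(p[2]);o=[]
    for cam,f,L in((d['top'],T,top),(d['scene'],S,sc)):
        A=np.array([l[0] for l in L]);W=np.c_[p[0]+c*A[:,0]-s*A[:,1],p[1]+s*A[:,0]+c*A[:,1],A[:,2]]
        o.append(proj(cam,W)-np.array([f(*l[1]) for l in L]))
    return np.vstack(o).ravel()
print(least_squares(r,[.445,-.37,-.04],loss='soft_l1').x)
E
```

```text
clock: 21.45
eef_pos: [0.4903, -0.0322, 0.0999]
tool_rot: [0.022, 1.0, -0.0, 0.005]
ft_force: [1.3, -1.1, -1.9]
grip_width: 0.0489
grasp_force: 64.4
now [ 0.4903 -0.0322  0.0999] yaw 87.5 j [-0.07  0.32 -0.25  0.99  0.   -0.02] w 0.0489 t 21.45
turn [-0.      0.0016 -0.0003] rows>= 1.0  shift [-2.6920e-01 -1.1308e+00 -2.0000e-04] rows>= 9.0
[ 0.44500732 -0.36860003 -0.04583983]
```

```bash
python3 -m inch '[[[0,0,0],[-0.027,-0.113,0],1],[[0,0,0],[-0.027,-0.113,0],1],[[0,0,0],[-0.027,-0.113,0],1],[[0,0,0],[-0.027,-0.113,0],1],[[0,0,0],[-0.027,-0.113,0],1],[[0,0,0],[-0.027,-0.113,0],1],[[0,0,0],[-0.027,-0.113,0],1],[[0,0,0],[-0.027,-0.113,0],1],[[0,0,0],[-0.027,-0.113,0],1],[[0,0,0],[-0.027,-0.113,0],1]]' >/dev/null; python3 -m inch '[[[0,0,0],[0,0,0.05],1],[[0,0,0],[0,0,0],1],[[0,0,0],[0,0,0],1]]'; python3 to.py .557 -.374 .05 87.5
python3 - <<'E'
from h import *
d=snap('s')
a=cv2.resize(d['scene']['img'][110:210,210:300,::-1],(400,444),interpolation=cv2.INTER_CUBIC)
b=cv2.resize(d['top']['img'][150:261,420:520,::-1],(400,444),interpolation=cv2.INTER_CUBIC)
cv2.imwrite('pics/s.png',np.hstack([a,b]))
E
```

```text
clock: 22.53
eef_pos: [0.5517, -0.3733, 0.0776]
tool_rot: [0.02, 1.0, 0.002, -0.002]
ft_force: [-0.7, 0.3, -1.6]
grip_width: 0.0489
grasp_force: 64.3
now [ 0.5517 -0.3733  0.0776] yaw 87.7 j [-0.59  0.67  0.26  1.17  0.   -0.55] w 0.0489 t 22.5333
turn [ 0.0005 -0.0007  0.0004] rows>= 1.0  shift [-0.0177 -0.0016  0.0919] rows>= 1.0
```

View pics/s.png

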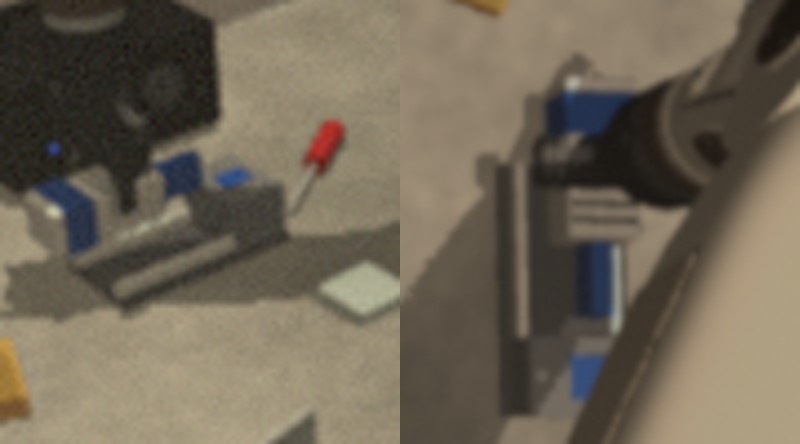

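The cartridge hovers over the dock, its tongue (right (595,280)) in line with the bridge and ending at about row 317, just in front of the bridge edge at row 335. I'll check the numbers and then lower it.

Run:
```python
from h import *
d=load('s')['top']; f=lambda x,y:((x-400+.5)/4-.5+420,(y+.5)/4-.5+150)
D=np.array([.445,-.3690]);a=-.044;R=np.array([[np.cos(a),np.sin(a)],[-np.sin(a),np.cos(a)]])
for n,p,z in(('tongue end',(595,317),.098),('tongue base',(594,243),.098),('floor L',(500,415),.008),('railL in',(527,165),.02)):
    w=atz(d,f(*p),z); print(n,w.round(4),'dock',(R@(w[:2]-D)).round(4))
w=np.array([.5517,-.3733]);print('tcp',R@(w-D))
```

```text
tongue end [ 0.456  -0.3623  0.098 ] dock [0.0107 0.0072]
tongue base [ 0.5052 -0.3644  0.098 ] dock [0.0599 0.0072]
floor L [ 0.3927 -0.3216  0.008 ] dock [-0.0543  0.045 ]
railL in [ 0.5691 -0.3465  0.02  ] dock [0.123 0.028]
tcp [0.10678587 0.00039745]
```

```bash
python3 -m inch '[[[0,0,0],[-0.022,-0.008,0.04],1],[[0,0,0],[0,0,0.06],1],[[0,0,0],[0,0,0.05],1],[[0,0,0],[0,0,0.012],1],[[0,0,0],[0,0,0],1],[[0,0,0],[0,0,0],1]]'; python3 to.py .557 -.374 .026 87.5
```

```text
clock: 23.13
eef_pos: [0.5606, -0.3763, 0.0318]
tool_rot: [0.02, 1.0, -0.0, 0.0]
ft_force: [0.5, 0.1, -1.9]
grip_width: 0.0489
grasp_force: 64.3
now [ 0.5606 -0.3763  0.0318] yaw 87.7 j [-0.59  0.72  0.23  1.09 -0.   -0.55] w 0.0489 t 23.1333
turn [-0.      0.0001  0.0005] rows>= 1.0  shift [0.0122 0.0073 0.0193] rows>= 1.0
```

```bash
python3 -m inch '[[[0,0,0],[0,0,0.01],1],[[0,0,0],[0,0,0.008],1],[[0,0,0],[0,0,0],1],[[0,0,0],[0,0,0],1]]'; python3 to.py .50 -.3715 .0275 87.5
```

```text
clock: 23.47
eef_pos: [0.5602, -0.3768, 0.0265]
tool_rot: [0.021, 1.0, -0.0, 0.0]
ft_force: [-0.1, 0.1, -1.2]
grip_width: 0.0489
grasp_force: 64.3
now [ 0.5602 -0.3768  0.0265] yaw 87.6 j [-0.59  0.72  0.23  1.08  0.   -0.55] w 0.0489 t 23.4667
turn [-0.      0.0001  0.0003] rows>= 1.0  shift [ 0.2011  0.0089 -0.0033] rows>= 2.0
```

```bash
python3 -m inch '[[[0,0,0],[0.02,0,-0.002],1],[[0,0,0],[0.025,0,0],1],[[0,0,0],[0.025,0,0],1],[[0,0,0],[0.025,0,0],1],[[0,0,0],[0.025,0,0],1],[[0,0,0],[0.02,0,0],1],[[0,0,0],[0.01,0,0],1],[[0,0,0],[0.01,0,0],1],[[0,0,0],[0.008,0,0],1],[[0,0,0],[0.006,0,0],1]]'; python3 to.py .50 -.3715 .0275 87.5
```

```text
clock: 24.3
eef_pos: [0.5078, -0.3746, 0.0268]
tool_rot: [0.021, 1.0, -0.0, 0.0]
ft_force: [1.1, -0.4, -1.9]
grip_width: 0.0492
grasp_force: 64.3
now [ 0.5078 -0.3746  0.0268] yaw 87.6 j [-0.64  0.64  0.08  1.    0.   -0.59] w 0.0492 t 24.3
turn [-0.      0.      0.0003] rows>= 1.0  shift [ 0.0263  0.0092 -0.0023] rows>= 1.0
```

```bash
python3 -m inch '[[[0,0,0],[0.007,0,0],1],[[0,0,0],[0.007,0,0],1],[[0,0,0],[0.007,0,0],1]]'; python3 -m inch '[[[0,0,0],[0.007,0,0],1],[[0,0,0],[0.007,0,0],1],[[0,0,0],[0,0,0],1]]'
```

```text
clock: 24.55
eef_pos: [0.5016, -0.3742, 0.0267]
tool_rot: [0.021, 1.0, -0.0, 0.0]
ft_force: [-0.6, -1.0, -2.5]
grip_width: 0.0492
grasp_force: 64.3
clock: 24.8
eef_pos: [0.4969, -0.374, 0.0266]
tool_rot: [0.021, 1.0, 0.0, -0.0]
ft_force: [-0.5, -0.9, -2.2]
grip_width: 0.0488
grasp_force: 64.3
```

```bash
for i in 1 2 3; do python3 -m inch '[[[0,0,0],[0.006,0,0],1],[[0,0,0],[0.004,0,0],1],[[0,0,0],[0,0,0],1]]' | egrep 'eef|ft_f'; done
```

```text
eef_pos: [0.4941, -0.374, 0.0267]
ft_force: [0.3, -0.3, -2.4]
eef_pos: [0.4911, -0.3738, 0.0267]
ft_force: [0.6, 0.2, -2.1]
eef_pos: [0.4909, -0.3737, 0.027]
ft_force: [6.2, 0.1, -5.1]
```

The shoulder met the bridge at TCP x = 0.491. I release and retreat.

```bash
python3 -m inch '[[[0,0,0],[0,0,0.002],1],[[0,0,0],[0,0,0],-1],[[0,0,0],[0,0,0],-1],[[0,0,0],[0,0,0],-1],[[0,0,0],[0,0,0],-1],[[0,0,0],[0,0,-0.06],-1],[[0,0,0],[0,0,-0.12],-1],[[0,0,0],[0,0,-0.12],-1],[[0,0,0],[0,0,-0.12],-1]]'; python3 -m inch '[[[0,0,0],[0.1,0.09,0],-1],[[0,0,0],[0.1,0.09,0],-1],[[0,0,0],[0.1,0.09,0],-1],[[0,0,0],[0.1,0.09,0],-1],[[0,0,0],[0,0,0],-1]]'
python3 - <<'E'
from h import *
d=snap('z')
D=np.array([.445,-.3690]);a=-.044;c,s=np.cos(a),np.sin(a)
W=lambda x,y,z:[D[0]+c*x-s*y,D[1]+s*x+c*y,z]
for n in d:
    hsv=cv2.cvtColor(d[n]['img'],cv2.COLOR_RGB2HSV); m=cv2.inRange(hsv,(100,100,50),(130,255,255))
    k,l,st,ce=cv2.connectedComponentsWithStats(m)
    print(n,[(st[i].tolist(),ce[i].round(1).tolist()) for i in range(1,k) if st[i,4]>15])
    print('expected far body corners',proj(d[n],[W(.11,.025,.052),W(.11,-.025,.052),W(.0,.025,.052),W(0,-.025,.052)]).round(1).tolist())
p=load('p')
for n in d:
    m=[cv2.inRange(cv2.cvtColor(q[n]['img'],cv2.COLOR_RGB2HSV),(3,150,100),(14,255,255))[130:290,220:(340 if n=='top' else 400)] for q in(p,d)]
    print(n,'orange',[np.argwhere(x).mean(0).round(1)+[130,220] for x in m])
E
```

```text
clock: 26.3
eef_pos: [0.4876, -0.3735, 0.1531]
tool_rot: [0.021, 1.0, 0.0, -0.001]
ft_force: [1.2, -0.7, -0.1]
grip_width: 0.0852
grasp_force: 0.0
clock: 26.72
eef_pos: [0.3632, -0.2534, 0.1494]
tool_rot: [0.02, 1.0, 0.004, -0.006]
ft_force: [-2.2, 0.4, -0.3]
grip_width: 0.0853
grasp_force: 0.0
scene [([322, 70, 46, 33, 918], [341.7, 84.3]), ([234, 157, 11, 8, 40], [239.2, 160.4]), ([422, 261, 19, 13, 191], [430.7, 267.2])]
expected far body corners [[236.8, 164.3], [229.7, 159.3], [260.5, 155.0], [253.2, 150.3]]
top [([456, 199, 19, 9, 167], [465.1, 203.0]), ([523, 212, 4, 5, 17], [524.4, 213.9]), ([159, 217, 20, 20, 316], [168.7, 226.8]), ([463, 239, 4, 8, 23], [464.2, 242.4])]
expected far body corners [[455.9, 193.9], [473.9, 194.4], [456.3, 233.6], [474.5, 234.1]]
scene orange [array([215.3, 324.8]), array([214.4, 323. ])]
top orange [array([253.2, 279.8]), array([253. , 279.9])]
```

Run:
```python
from h import *
z=load('z');p=load('p');g=load('g')
print([int(v) for v in z['top']['img'][184:242,461:470].mean((1,2))])
D=cv2.GaussianBlur(cv2.absdiff(z['scene']['img'],p['scene']['img']),(5,5),0).max(2)[180:240,340:405]
print('gate region change',D.max(),D.mean().round(2))
d=z['top']; 
for r in(194,196,198): print(r,(atz(d,(465,r),.052)[:2]-[.445,-.369]).round(4))
```

```text
[128, 129, 130, 130, 130, 130, 124, 102, 81, 83, 114, 152, 164, 144, 110, 88, 83, 82, 83, 83, 83, 83, 83, 90, 117, 152, 169, 164, 131, 113, 146, 158, 130, 112, 145, 158, 131, 115, 146, 158, 129, 112, 145, 158, 129, 113, 145, 166, 162, 137, 112, 103, 101, 98, 89, 81, 80, 80]
gate region change 55 8.49
194 [ 0.1103 -0.0051]
196 [ 0.1047 -0.0048]
198 [ 0.0991 -0.0045]
```

Run:
```python
from h import *
z=load('z');p=load('p')
D=cv2.absdiff(cv2.GaussianBlur(z['top']['img'],(5,5),0),cv2.GaussianBlur(p['top']['img'],(5,5),0)).max(2)
print('top gate',D[200:292,236:285].max(),D[200:292,236:285].mean().round(2))
for r in(215,240,265,284):
    print(r,[int(np.argmin(cv2.GaussianBlur(q['top']['img'],(3,3),0)[r,243:285].sum(1))+243) for q in(p,z)])
print('scene knob',[ (np.argwhere(q['scene']['img'][180:205,380:410].sum(2)<130).mean(0)+[180,380]).round(1) for q in(p,z)])
print('top knob',[ (np.argwhere(q['top']['img'][275:295,240:275].sum(2)<130).mean(0)+[275,240]).round(1) for q in(p,z)])
snap('zz')['top']; q=load('zz'); print(cv2.absdiff(cv2.GaussianBlur(z['top']['img'],(5,5),0),cv2.GaussianBlur(q['top']['img'],(5,5),0))[200:292,236:285].max())
```

```text
top gate 4 2.69
215 [263, 263]
240 [262, 262]
265 [262, 262]
284 [259, 259]
scene knob [array([191.5, 393.7]), array([191.9, 393.7])]
top knob [array([286.3, 258.3]), array([286.4, 258.3])]
1
```

The gate hasn't moved since the wedge was set (the differences are only shadow), and the cartridge's edges fall on the home position. I hand the job in.

```bash
python3 -c "from workcell import workorder; print(workorder.job_done())"
```

```text
the job is handed in; nothing more can be done
None
```

The job is handed in at about 27 s on the robot clock: camera checks just before showed the blue cartridge at home in the dock and released, and the gate still held open by the wedge; the hand-in returned no verdict.

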